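Hold the incubator logger in its reader dock

TASK

The incubator's data logger has to be read out in its dock, which has springs that push it out again. Put the logger on the dock's sprung white plate, brass contact side to the blue fence and its end up against the orange stop block, press it fully home both down onto the base and against the fence, best with one diagonal push, and finish while still holding it pressed home with the fingers. Do not knock over or push away the two vials and the marker pen.

Things in the scene. Friction and masses are not known exactly. Their poses are not given: they have to be found in the camera images.
- logger_mid (a point): centre (31 mm above its underside) of the data logger: loose white box 50 x 90 mm (its x, y), 34 mm high, with a blue grip rib centred on top, 16 mm thick in x, 70 mm long in y, 28 mm high; 62 mm overall. 0.2 to 0.33 kg. Brass contact strip along its +x side face and a brass stripe on top on that side; black screen on top on the -x side. z up. It starts upright on the bench.
- logger_contacts (a point): middle of the brass contact strip, on the logger's +x face, 15 mm above its underside (25 mm from its centre in x); axes as the logger
- logger: the same data logger, origin at the centre of its underside; axes as logger_mid
- dock: reader dock, fixed to the bench; place and yaw differ. Origin on the bench; x points square to the fence (from open side to fence), y along the fence towards the stop, z up. Aluminium base x -90 to 70, y -85 to 85 mm, top 12 mm above the bench. Blue fence: face at x = 45, 18 mm thick, full width, top at 36 mm. Orange stop block: face at y = 55, x -5 to 45, top at 36 mm. The -x and -y sides are open.
- dock_home (a point): where the logger's centre is when fully home (underside on the base, +x face on the fence, +y end at the stop): x = 20, y = 10, z = 43 mm in the dock's frame. Axes as the dock; the logger's axes are then parallel to them
- bed_plate (a joint): sprung white plate 36 x 70 mm in the base, centred under the home place (x = 20, y = 10 mm), standing 5 mm proud of the base. Value: how far it is pressed down, 0 (up) to 0.005 m (flush with the base); 5 N to start it, 10 N at flush, so it carries the logger's own weight without sinking
- contact_bar (a joint): sprung brass bar, 60 mm long and 10 mm high, its centre at y = 10 mm and 24 mm above the bench, standing 6 mm proud of the fence. Value: how far it is pressed in, 0 (out) to 0.006 m (flush with the fence); 3 N to start it, 8 N at flush
- vial_a: bystander: clear vial with cream foam plug, 27 mm diameter, 107 mm high, standing; origin at its foot
- vial_b: bystander: a second vial of the same kind, nearer to the robot; origin at its foot
- marker: bystander: blue and black marker pen lying on the bench, 14 x 125 x 13 mm, long along its y; origin under its middle
Mind the look-alikes: they are no part of the job. Of the things that look like the logger, take the one that is nearest to the robot's base at the start.

How it is judged:
At the end, for the whole second after the job is handed in: Held still by the fingers (over 2 N; logger on dock over 7 N): contact bar in over 4.3 of 6 mm, bed plate down over 3.3 of 5 mm, contact face within 2 mm of the fence, underside within 1.8 mm of the base, end within 4 mm of the stop block, upright and square within 0.06 rad (value of joint contact_bar above 0.0043 m and value of joint bed_plate above 0.0033 m and x of logger_contacts in the frame of dock between 0.043 and 0.0475 m and y of logger_mid in the frame of dock between 0.006 and 0.012 m and z of logger_mid in the frame of dock between 0.04 and 0.0448 m and angle between logger_mid's own z axis and vertical below 0.06 rad and angle between the x axis of logger_mid and the x axis of dock, either way round below 0.06 rad and contact force between the fingers and logger above 2 N and contact force between logger and dock above 7 N and linear speed of logger below 0.02 m/s); the arm keeps its last pose, push and grip.
It fails at once if the far vial was knocked over or pushed away (more than 30 mm) (distance of vial_a from where it was at the start of the episode above 0.03 m or angle between vial_a's own z axis and vertical above 0.4 rad).
It fails at once if the near vial was knocked over or pushed away (more than 30 mm) (distance of vial_b from where it was at the start of the episode above 0.03 m or angle between vial_b's own z axis and vertical above 0.4 rad).
It fails at once if the marker pen was knocked over or pushed away (more than 30 mm) (distance of marker from where it was at the start of the episode above 0.03 m).
It also fails if it takes over 40 s, if anything falls off the work surface, if the arm or the gripper's body presses on something with over 40 N, if the wrist force passes 120 N, or if a joint passes its speed limit or range.

ROBOT

A 7-joint arm with a two-finger parallel gripper is mounted at the origin on the work surface. World frame = base frame: x ahead of the robot, y to its left, z up, the work surface at z = 0. Lengths are in m, angles in rad, forces in N, time in s.
With the tool pointing down it reaches from about 0.425 to 0.825 m from the base axis. Payload 3.6 kg.
Tool frame: the origin (TCP) lies where the fingers leave the gripper's body, on its centre line; the fingertips stand 73 mm ahead of it and the grasp point (between the pads) lies 54 mm ahead of it; x points along the fingers, y is the direction in which the jaws open and shut, and the axes are right-handed (so a half turn about x gives the same grasp; the last joint's range is limited). The gripper opens to 85 mm and grips with 20 to 120 N. Pads are 22 mm wide; open, the fingers measure 114 mm over their backs; the gripper's body (76 mm by 85 mm) begins 54 mm behind the grasp point. The pads swing forward as they close: fully open they stand 13 mm farther back than shut.
Start: joints at [-1.206, 0.615, -0.013, 1.423, 0.008, 1.103, -0.04], TCP at [0.248, 0.601, 0.304] pointing down, gripper open.
Joint ranges: [-3.12, 3.12], [-0.3, 2.06], [-1.34, 1.32], [0.26, 2.42], [-1.36, 4.5], [0.01, 1.98], [-2.84, 2.84]. Speed limits (rad/s): [2.79, 2.79, 3.14, 3.14, 3.14, 3.14, 3.14].

INTERFACE

Orientations are given as a unit quaternion [x, y, z, w].
In Python, from station import arm, snapshot, camera_info, ticket gives the robot as it stands. Calls block until the motion is done:
- arm.movep(position, orientation): joint-space move of the TCP to a pose.
- arm.line_to(position, velocity=0.15, ori=None): straight line of the TCP; ori=None keeps the orientation; velocity is the mean speed in m/s.
- arm.move_j(angles): joint-space move.
- arm.move_gripper(opening, effort=None): opening from 0.0 (shut) to 1.0 (fully open); effort is the grip in N (None keeps the last); returns when the fingers have stopped.
- arm.pause(seconds).
- arm.ik(position, orientation): joint angles nearest the present ones, or None.
- snapshot(name): name is "scene" or "top" or "wrist"; returns the picture (420x560x3 uint8, blue, green, red); there is no depth.
- camera_info(name): a dict with "fx", "fy", "cx", "cy" (pixels), "R" (3x3) and "t" (3): a world point X has camera coordinates R X + t; the wrist camera has in their place "T_tool_cam" (4x4, takes a point from camera to tool coordinates, whose origin is the TCP and whose axes are the tool frame's). Camera axes: x right, y down, z forward; pixel columns grow to the right and rows downward; lengths in m; the calibration is good to about 2 mm. A picture is of the moment at which its call begins: read the wrist's pose just before it. camera_info takes no time and is no camera call.
A pose or a line that the arm cannot do raises arm.MotionError and nothing moves.
- ticket.finish_job(): hands the job in, once; it reports no verdict.
Readings, each from a call of its own:
- arm.read_time(): time.
- arm.read_joint_positions(): joint angles.
- arm.read_dq(): joint speeds.
- arm.read_effort(): joint torques, N m.
- arm.read_tool_pos(): TCP position.
- arm.read_eef_rot(): TCP orientation.
- arm.read_ft_force(): force on the tool from outside, world axes, zero at the start.
- arm.read_wrist_torque(): the same for the moment, N m.
- arm.read_opening(): opening from 0.0 (shut) to 1.0 (fully open).
Only numpy, scipy, OpenCV 4.12 (cv2) and the standard library are available. Lean on these libraries where they do the work, as an engineer would, in place of code of your own. Each camera call takes 0.05 s, during which the arm holds its last target.

## Working session

There is one attempt and no reset: what is moved stays moved. The work goes in short steps, each a Python script; the robot and the scene stay as the last script left them, time stands still between calls to the robot, and variables do not carry over. Pictures are saved under pics/ and viewed, and the job is handed in when it is done.

```bash
ls; mkdir -p pics
python3 - <<'E'
from station import arm,snapshot,camera_info
import cv2
for n in("scene","top","wrist"):
    cv2.imwrite(f"pics/{n}0.png",snapshot(n)); print(n,camera_info(n))
print(arm.read_time(),arm.read_tool_pos(),arm.read_eef_rot(),arm.read_opening(),arm.read_ft_force())
E
```

```text
pics
scene {'fx': 485.6141199622008, 'fy': 485.6141199622008, 'cx': 277.9963228095413, 'cy': 217.63279315776904, 'R': array([[-0.6447143 ,  0.76442236,  0.00138936],
       [ 0.5776661 ,  0.4883927 , -0.65404468],
       [-0.50064493, -0.42086937, -0.75645464]]), 't': array([ 0.30752069, -0.35778856,  1.49689179])}
top {'fx': 448.68701287642153, 'fy': 448.68701287642153, 'cx': 279.78846394421595, 'cy': 209.93083332206638, 'R': array([[ 0.02863645, -0.99958177,  0.00403053],
       [-0.99704941, -0.02885073, -0.07113444],
       [ 0.07122098, -0.0019816 , -0.99745859]]), 't': array([0.09151756, 0.61503416, 0.96703259])}
wrist {'fx': 350.91304662157586, 'fy': 350.91304662157586, 'cx': 276.49599682251466, 'cy': 208.38239963855236, 'T_tool_cam': array([[ 4.44385893e-04, -3.28029917e-01,  9.44667230e-01,
        -6.90271399e-02],
       [ 9.99999547e-01,  9.41053608e-04, -1.43639951e-04,
        -8.69209625e-04],
       [-8.41864304e-04,  9.44666866e-01,  3.28030187e-01,
        -8.46874633e-02],
       [ 0.00000000e+00,  0.00000000e+00,  0.00000000e+00,
         1.00000000e+00]])}
0.15 [0.24741524 0.60058393 0.30298959] [ 0.13657637  0.69379188 -0.13797885  0.69351392] 1.0008139665197704 [-0.06821963 -0.25032862 -0.71561619]
```

View pics/scene0.png

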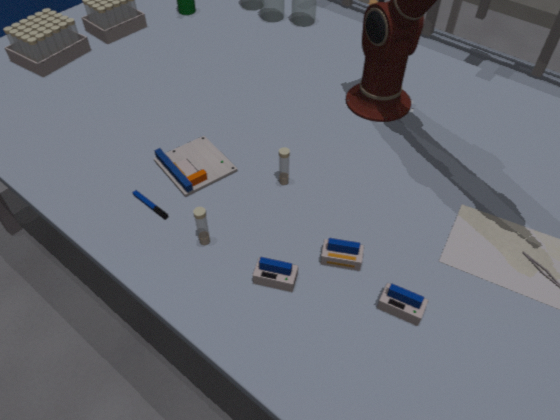

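View pics/top0.png

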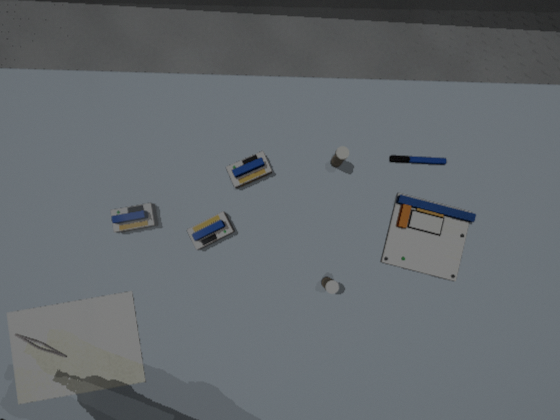

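View pics/wrist0.png

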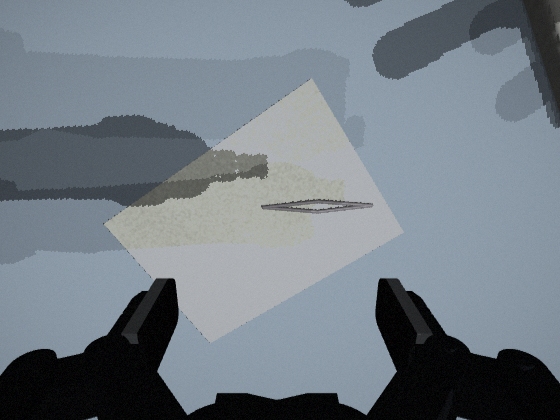

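The scene and top views show three look-alikes in the top view: (211,231), (250,170) and (133,217). The robot base projects to about (322,495), so (211,231) is the nearest. The dock is at about (428,237), the vials at (340,155) and (330,285), and the pen at (418,160).

Run:
```python
import cv2,numpy as np
im=cv2.imread("pics/top0.png")
a=cv2.resize(im[205:255,180:245],None,fx=6,fy=6,interpolation=cv2.INTER_CUBIC)
b=cv2.resize(im[185:285,375:485],None,fx=4,fy=4,interpolation=cv2.INTER_CUBIC)
h=max(a.shape[0],b.shape[0]);o=np.zeros((h,800,3),np.uint8)
a=a[:, :360];o[:a.shape[0],:a.shape[1]]=a;o[:b.shape[0],360:800]=b[:,:440]
cv2.imwrite("pics/crop0.png",o)
```

```text
(no output)
```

View pics/crop0.png

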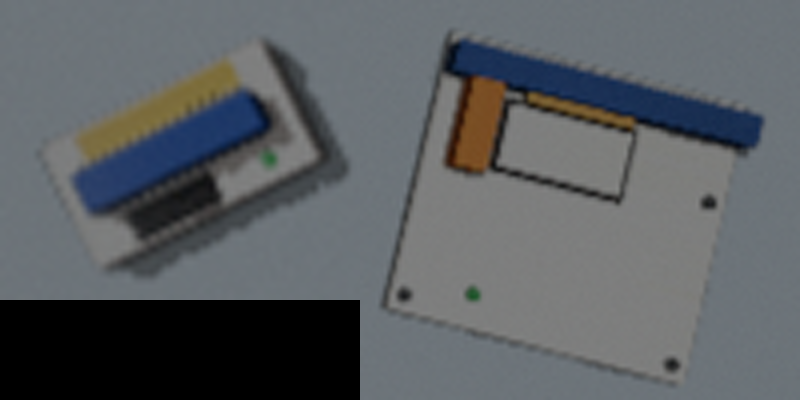

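The close crop confirms the choice: the logger at (211,231) has its brass stripe on the far side and its screen on the near side. The dock crop shows the fence on the far side and the stop at the left end. Next I'll measure both.

```bash
cat > h.py <<'E'
import numpy as np,cv2
from scipy.spatial.transform import Rotation as Ro
from station import arm,snapshot,camera_info
def cam(name):
    c=camera_info(name)
    if name=="wrist":
        p=np.array(arm.read_tool_pos());T=np.eye(4);T[:3,:3]=Ro.from_quat(arm.read_eef_rot()).as_matrix();T[:3,3]=p
        W=T@c["T_tool_cam"]; c["Rw"]=W[:3,:3];c["o"]=W[:3,3]
    else:
        c["Rw"]=np.array(c["R"]).T;c["o"]=-c["Rw"]@np.array(c["t"])
    return c
def shot(name,fn):
    c=cam(name);im=snapshot(name);cv2.imwrite("pics/"+fn,im);return c,im
def cast(c,uv,z):
    uv=np.atleast_2d(np.asarray(uv,float))
    d=np.c_[(uv[:,0]-c["cx"])/c["fx"],(uv[:,1]-c["cy"])/c["fy"],np.ones(len(uv))]@c["Rw"].T
    return c["o"]+d*((z-c["o"][2])/d[:,2])[:,None]
def proj(c,X):
    q=(np.atleast_2d(X)-c["o"])@c["Rw"]
    return np.c_[c["fx"]*q[:,0]/q[:,2]+c["cx"],c["fy"]*q[:,1]/q[:,2]+c["cy"]]
def mask(im,lo,hi,k=3):
    m=cv2.inRange(cv2.cvtColor(im,cv2.COLOR_BGR2HSV),lo,hi)
    return m
BLUE=((105,130,40),(125,255,255)); ORANGE=((3,150,60),(16,255,255)); BRASS=((17,60,60),(30,255,255))
def blobs(m,amin=30):
    cs,_=cv2.findContours(m,cv2.RETR_EXTERNAL,cv2.CHAIN_APPROX_NONE)
    return sorted([c for c in cs if cv2.contourArea(c)>amin],key=cv2.contourArea,reverse=True)
def rectw(c,ct,z):
    """min-area rect of contour cast to plane z -> centre, long len, short len, long-axis angle"""
    p=cast(c,ct.reshape(-1,2),z)[:,:2]
    (cx,cy),(w,h),a=cv2.minAreaRect((p*1000).astype(np.float32)); a=np.radians(a)
    if w<h: w,h=h,w; a+=np.pi/2
    a=(a+np.pi/2)%np.pi-np.pi/2
    return np.array([cx,cy])/1000,w,h,a
def down(yaw_y):
    """tool down, tool y axis at world angle yaw_y"""
    y=np.array([np.cos(yaw_y),np.sin(yaw_y),0]);x=np.array([0,0,-1.]);z=np.cross(x,y)
    return Ro.from_matrix(np.c_[x,y,z]).as_quat()
E
python3 - <<'E'
from h import *
c=cam("top");im=cv2.imread("pics/top0.png")
for nm,r in(("blue",BLUE),("orange",ORANGE),("brass",BRASS)):
  for b in blobs(mask(im,*r),15):
    x,y,w,h=cv2.boundingRect(b)
    for z in ((.062,.036,.013) if nm=="blue" else (.034,.036)):
        q=rectw(c,b,z); print(nm,(x,y,w,h),z,q[0].round(4),round(q[1],1),round(q[2],1),round(np.degrees(q[3]),1))
# vials top
for uv in((342,152),(331,288)): print("vial",cast(c,uv,.107))
print(cast(c,[(398,195),(382,262),(457,280)],.012))
E
```

```text
blue (398, 195, 77, 27) 0.062 [ 0.6227 -0.2221] 164.6 16.7 77.1
blue (398, 195, 77, 27) 0.036 [ 0.6249 -0.2312] 169.1 17.2 77.1
blue (398, 195, 77, 27) 0.013 [ 0.6269 -0.2393] 173.1 17.6 77.1
blue (233, 158, 31, 19) 0.062 [0.7001 0.1801] 67.0 16.9 -64.9
blue (233, 158, 31, 19) 0.036 [0.7045 0.182 ] 68.8 17.4 -64.9
blue (233, 158, 31, 19) 0.013 [0.7084 0.1836] 70.5 17.8 -64.9
blue (193, 221, 32, 19) 0.062 [0.5624 0.2585] 68.4 14.2 -61.6
blue (193, 221, 32, 19) 0.036 [0.5629 0.2625] 70.3 14.6 -61.6
blue (193, 221, 32, 19) 0.013 [0.5634 0.2661] 72.0 14.9 -61.6
blue (409, 157, 37, 7) 0.062 [ 0.7249 -0.2016] 77.1 12.8 88.5
blue (409, 157, 37, 7) 0.036 [ 0.73   -0.2102] 79.3 13.2 88.5
blue (409, 157, 37, 7) 0.013 [ 0.7344 -0.2178] 81.1 13.5 88.5
blue (112, 215, 11, 8) 0.062 [0.581  0.4513] 21.8 13.5 -80.2
blue (112, 215, 11, 8) 0.036 [0.5821 0.4606] 22.4 13.8 -80.2
blue (112, 215, 11, 8) 0.013 [0.5831 0.4689] 23.0 14.2 -80.2
orange (398, 204, 13, 24) 0.034 [ 0.6062 -0.1618] 50.0 17.4 -13.4
orange (398, 204, 13, 24) 0.036 [ 0.6061 -0.1612] 49.9 17.3 -13.4
brass (193, 215, 27, 17) 0.034 [0.578  0.2689] 60.9 9.8 -61.6
brass (193, 215, 27, 17) 0.036 [0.5779 0.2685] 60.7 9.7 -61.6
brass (239, 169, 27, 14) 0.034 [0.6843 0.1728] 61.7 10.8 -63.7
brass (239, 169, 27, 14) 0.036 [0.684  0.1726] 61.6 10.7 -63.7
brass (119, 221, 29, 9) 0.034 [0.5697 0.4265] 61.7 9.9 -77.7
brass (119, 221, 29, 9) 0.036 [0.5697 0.4258] 61.6 9.9 -77.7
brass (417, 208, 27, 9) 0.034 [ 0.6157 -0.2179] 58.9 6.4 77.5
brass (417, 208, 27, 9) 0.036 [ 0.6155 -0.2172] 58.7 6.4 77.5
vial [[ 0.72773594 -0.01369054  0.107     ]]
vial [[0.45336677 0.00305615 0.107     ]]
[[ 0.65388678 -0.15374503  0.012     ]
 [ 0.5040986  -0.11984604  0.012     ]
 [ 0.46935341 -0.28574681  0.012     ]]
```

Run:
```python
from h import *
R=Ro.from_quat(arm.read_eef_rot()).as_matrix();print(R.round(2))
q0=arm.read_joint_positions()
for s in(0,180):
  for p,y in(([.5624,.2585,.109],28.4),([.5624,.2585,.29],28.4),([.594,-.214,.121],-12.9),([.594,-.214,.26],-12.9)):
    j=arm.ik(p,down(np.radians(y+s))); print(s,p,None if j is None else np.round(j,2))
def go(p,y):
    q=down(np.radians(y)); arm.movep(p,q)
# view the logger: put cam over it
y=28.4
for s in (0,180):
  Rm=Ro.from_quat(down(np.radians(y+s))).as_matrix();T=camera_info("wrist")["T_tool_cam"]
  # aim: optical axis hits (target,z=.062) with TCP z .27
  o=Rm@T[:3,3];d=Rm@T[:3,2]; print(s,"offset of view point from TCP xy at tcp z .27:",(o+d*((.062-.27-o[2])/d[2])).round(3))
```

```text
[[-0.    0.38  0.92]
 [-0.    0.92 -0.38]
 [-1.   -0.   -0.  ]]
0 [0.5624, 0.2585, 0.109] [-0.53  0.8   0.1   1.7  -0.12  0.65  0.14]
0 [0.5624, 0.2585, 0.29] [-0.57  0.58  0.18  1.54 -0.11  1.03  0.13]
0 [0.594, -0.214, 0.121] [ 0.13  0.82  0.31  1.66 -0.35  0.72  0.39]
0 [0.594, -0.214, 0.26] [-0.02  0.69  0.58  1.55 -0.42  1.03  0.45]
180 [0.5624, 0.2585, 0.109] [-0.12  0.88 -0.6   1.68  0.65  0.79  2.61]
180 [0.5624, 0.2585, 0.29] [-0.1   0.65 -0.64  1.53  0.41  1.1   2.81]
180 [0.594, -0.214, 0.121] [ 0.56  0.84 -0.44  1.64  0.47  0.77  2.83]
180 [0.594, -0.214, 0.26] [-0.25  0.88  1.13  1.56 -0.83  1.25 -2.34]
0 offset of view point from TCP xy at tcp z .27: [ 0.005 -0.011 -0.208]
180 offset of view point from TCP xy at tcp z .27: [-0.005  0.011 -0.208]
```

Run:
```python
from h import *
arm.movep([.56,.25,.28],down(np.radians(28.4)))
c,im=shot("wrist","w_log.png"); print(arm.read_time(),c["o"],arm.read_tool_pos())
arm.movep([.585,-.21,.30],down(np.radians(-12.9)))
c,im=shot("wrist","w_dock.png"); print(arm.read_time(),c["o"],arm.read_tool_pos(),arm.read_joint_positions())
```

```text
1.9167 [0.51828951 0.32566616 0.34915614] [0.55915947 0.25223202 0.27997663]
3.65 [ 0.60404627 -0.12601098  0.36890181] [ 0.58584938 -0.20769002  0.29974488] [ 0.07648205  0.59710197  0.39055282  1.52591065 -0.24844439  1.06825347
  0.304937  ]
```

View pics/w_log.png

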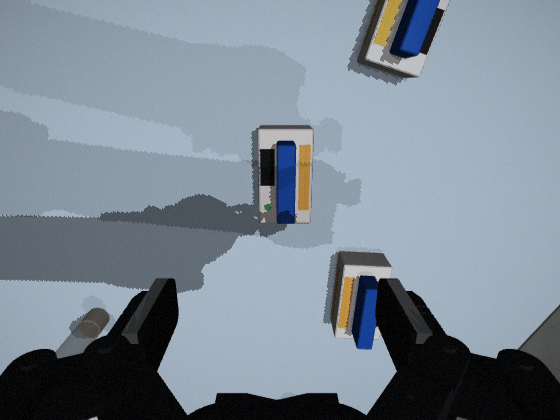

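View pics/w_dock.png

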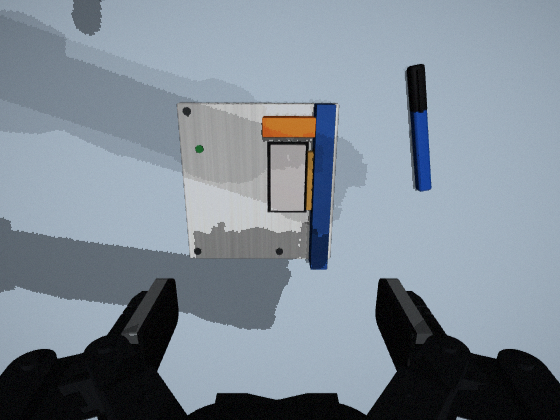

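The wrist view over the logger puts it at (285,180), with brass on the right. The dock view shows the fence at (323,185), the stop at (289,127) and the white plate at (288,177), with the pen well clear at (418,128).

Run:
```python
from h import *
def mk(o,p,y):
    c=camera_info("wrist");R=Ro.from_quat(down(np.radians(y))).as_matrix()
    c["Rw"]=R@c["T_tool_cam"][:3,:3];c["o"]=np.array(o);return c
c1=mk([0.51828951,0.32566616,0.34915614],0,28.4);i1=cv2.imread("pics/w_log.png")
c2=mk([0.60404627,-0.12601098,0.36890181],0,-12.9);i2=cv2.imread("pics/w_dock.png")
for c,im,nm in((c1,i1,"log"),(c2,i2,"dock")):
  for k,r in(("blue",BLUE),("orange",ORANGE),("brass",BRASS)):
    for b in blobs(mask(im,*r),150):
      z={"log":{"blue":.062,"orange":.034,"brass":.034},"dock":{"blue":.036,"orange":.036,"brass":.029}}[nm][k]
      q=rectw(c,b,z);print(nm,k,cv2.boundingRect(b),q[0].round(4),round(q[1],1),round(q[2],1),round(np.degrees(q[3]),2))
# plate outline: dark rectangle
g=cv2.cvtColor(i2,cv2.COLOR_BGR2GRAY)[130:225,258:312]
m=(g<40).astype(np.uint8)
b=[x+np.array([[258,130]]) for x in blobs(m,50)]
for x in b:
  q=rectw(c2,x,.012);print("plate",cv2.boundingRect(x),q[0].round(4),round(q[1],1),round(q[2],1),round(np.degrees(q[3]),2))
```

```text
log blue (277, 141, 19, 83) [0.5623 0.2612] 71.5 15.1 -61.52
log blue (399, 0, 41, 56) [0.5897 0.4123] 38.8 16.1 -77.68
log blue (356, 276, 22, 73) [0.6942 0.1852] 82.6 18.1 -60.0
log brass (298, 145, 13, 65) [0.5785 0.2675] 60.7 10.2 -61.65
log brass (374, 0, 28, 47) [0.5728 0.4111] 34.6 10.0 -78.13
log brass (338, 277, 17, 52) [0.6844 0.1713] 62.5 10.1 -64.59
dock blue (310, 104, 26, 165) [ 0.6256 -0.2326] 168.0 17.8 77.04
dock blue (413, 110, 18, 81) [ 0.7248 -0.214 ] 77.6 14.8 88.34
dock orange (262, 116, 54, 22) [ 0.6073 -0.1626] 49.4 19.1 -13.63
dock brass (306, 151, 8, 59) [ 0.6163 -0.2201] 59.6 5.7 76.96
plate (268, 141, 40, 71) [ 0.5952 -0.2158] 75.2 40.3 76.69
```

Run:
```python
from h import *
q=down(np.radians(28.4));L=np.array([.5624,.2600])
arm.movep([*L,.20],q); arm.line_to([*L,.113],.1); arm.line_to([*L,.110],.03)
print(arm.read_time(),arm.read_tool_pos(),arm.read_ft_force())
arm.move_gripper(0.0,100); print(arm.read_opening(),arm.read_time(),arm.read_ft_force())
arm.line_to([*L,.17],.15); arm.line_to([*L,.26],.2)
arm.pause(.2);print(arm.read_opening(),arm.read_time(),arm.read_ft_force(),arm.read_tool_pos())
shot("wrist","w_held.png");shot("scene","s_held.png")
```

```text
6.6667 [0.56245516 0.26004901 0.1102888 ] [ 0.49745596 -0.11568282 -1.15831456]
0.16359929898310432 7.3167 [ 1.40355342  0.33712588 -0.22149221]
0.16494387849672343 8.6667 [ 0.58863674 -0.26782737 -2.51979545] [0.56150792 0.2597116  0.25784323]
```

View pics/w_held.png

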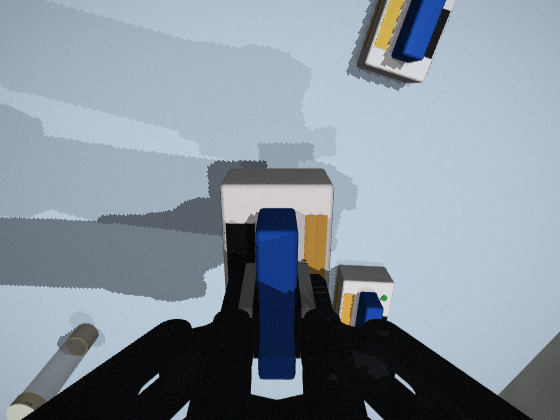

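View pics/s_held.png

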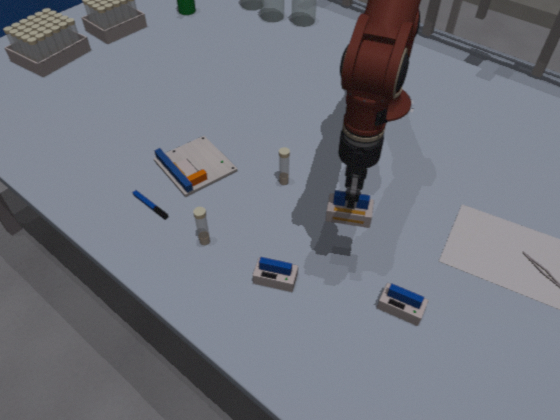

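The logger is held, with the box's top far edge at row ~185 (columns 222 to 332) and the rib along column 277. Next I'll measure its pose in the hand.

Run:
```python
from h import *
c=camera_info("wrist");T=c["T_tool_cam"];im=cv2.imread("pics/w_held.png")
def ct(uv,x):
    d=np.r_[(uv[0]-c["cx"])/c["fx"],(uv[1]-c["cy"])/c["fy"],1]; d=T[:3,:3]@d;o=T[:3,3]
    return (o+d*((x-o[0])/d[0]))[1:].round(4)
cv2.imwrite("pics/hc.png",cv2.resize(im[150:300,200:360],None,fx=4,fy=4,interpolation=cv2.INTER_CUBIC))
for x in (.076,):
  for uv in((222,185),(332,185)): print(x,uv,ct(uv,x))
# brass stripe edges
m=mask(im,*BRASS);m[:, :295]=0;m[:,340:]=0
b=blobs(m,100)[0];print(cv2.boundingRect(b),cv2.fitLine(b,cv2.DIST_L2,0,.01,.01).ravel())
# rib
m=mask(im,*BLUE);m[:,:240]=0;m[:,310:]=0
b=blobs(m,100)[0];p=b.reshape(-1,2)
for r in(240,255,270,320,350): 
    s=p[p[:,1]==r][:,0];print(r,s.min(),s.max(),ct((s.min(),r),.048),ct((s.max(),r),.048))
print("rib rows",p[:,1].min(),p[:,1].max(),ct((277,p[:,1].max()),.048))
```

```text
0.076 (222, 185) [-0.024  -0.0443]
0.076 (332, 185) [ 0.023  -0.0443]
(304, 215, 24, 64) [1.9544028e-02 9.9980903e-01 3.1567499e+02 2.4395000e+02]
240 256 297 [-0.0082 -0.0312] [ 0.0068 -0.0313]
255 256 297 [-0.0083 -0.0252] [ 0.0069 -0.0252]
270 256 296 [-0.0084 -0.0189] [ 0.0067 -0.0189]
320 260 293 [-0.0072  0.0035] [0.0059 0.0034]
350 259 294 [-0.0078  0.0181] [0.0065 0.0181]
rib rows 209 378 [-0.0004  0.0327]
```

View pics/hc.png

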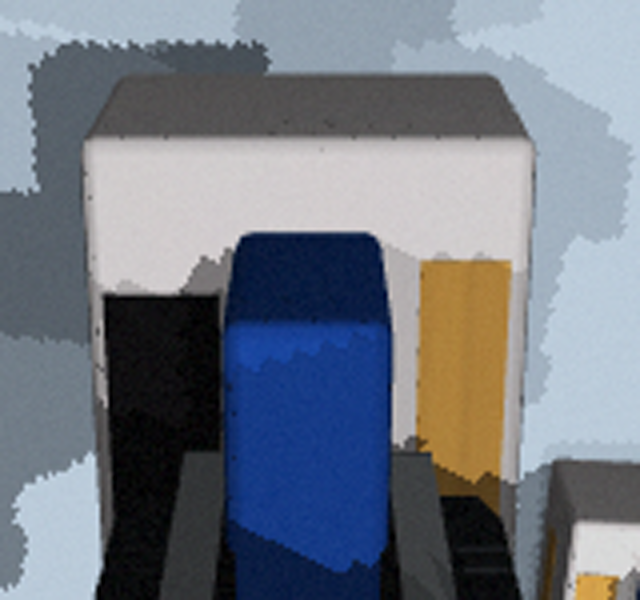

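```bash
cat >> h.py <<'E'
YAW=np.radians(-13.0);EX=np.array([np.cos(YAW),np.sin(YAW),0]);EY=np.array([-np.sin(YAW),np.cos(YAW),0])
HOME=np.array([.5948,-.2152,.122]);QD=down(YAW)
def rep(tag=""):
    p=np.array(arm.read_tool_pos())-HOME;f=np.array(arm.read_ft_force())
    print(tag,"t%.2f"%arm.read_time(),"pos dock mm",(1000*np.r_[p@EX,p@EY,p[2]]).round(1),"F dock",np.r_[f@EX,f@EY,f[2]].round(1))
def to(dx,dy,dz,v=.05): arm.line_to(HOME+EX*dx/1e3+EY*dy/1e3+np.array([0,0,dz/1e3]),v,ori=QD)
E
python3 - <<'E'
from h import *
arm.line_to([.578,.02,.26],.25,ori=down(np.radians(7.7)));to(-12,-6,138,.25)
rep("above");to(-12,-6,40,.12);rep("low")
arm.pause(.2);rep("low")
shot("wrist","w_pre.png");shot("top","t_pre.png");shot("scene","s_pre.png")
E
python3 -c "
import cv2,numpy as np
a=cv2.imread('pics/w_pre.png')[:, :400];s=cv2.imread('pics/s_pre.png')[100:240,120:260];s=cv2.resize(s,(400,420))
cv2.imwrite('pics/pre.png',np.hstack([a,s]))"
```

```text
above t10.97 pos dock mm [-12.   -3.1 137.6] F dock [-0.   0.4 -3.2]
low t11.94 pos dock mm [-11.4  -6.1  40.9] F dock [ 1.   0.1 -2.3]
low t12.14 pos dock mm [-11.6  -6.1  40.9] F dock [ 0.8 -0.2 -2.3]
```

View pics/pre.png

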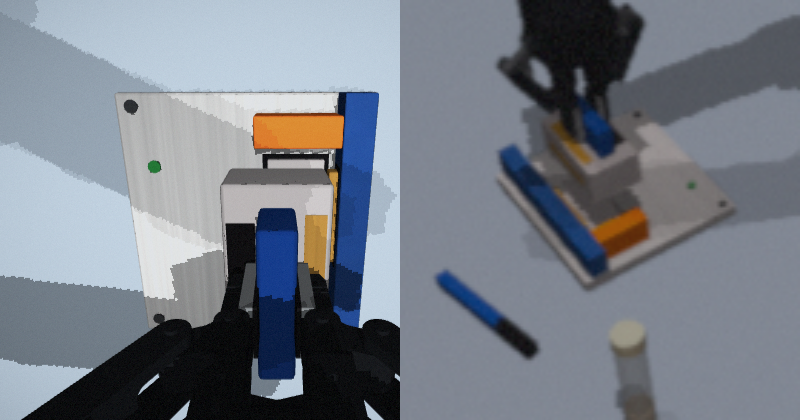

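The logger is lined up over the dock. The stop's near edge at row 148 and the fence at column 345 are both parallel to the box edges. I'll descend to just above the plate and probe for the stop.

Run:
```python
from h import *
to(-12,-6,8,.06);arm.pause(.1);rep("down")
f0=np.array(arm.read_ft_force())@EY
for y in np.arange(-5,5.1,1):
    to(-12,y,8,.02);arm.pause(.08);rep("y%g"%y)
    if abs(np.array(arm.read_ft_force())@EY-f0)>2.5: break
shot("wrist","w_stop.png")
```

```text
down t13.07 pos dock mm [-11.7  -6.1   8.4] F dock [-0.3 -0.8 -2.9]
y-5 t13.41 pos dock mm [-11.9  -4.9   8.2] F dock [ 0.4  0.8 -3.1]
y-4 t13.74 pos dock mm [-12.  -4.   8.] F dock [-0.7 -0.3 -2.9]
y-3 t14.07 pos dock mm [-12.  -3.   8.] F dock [ 0.  -0.7 -2.5]
y-2 t14.41 pos dock mm [-12.  -2.   8.] F dock [-0.4  0.3 -2.4]
y-1 t14.74 pos dock mm [-12.  -1.   8.] F dock [ 0.1  0.2 -2.5]
y0 t15.07 pos dock mm [-12.   0.   8.] F dock [-0.1  0.2 -3.8]
y1 t15.41 pos dock mm [-12.    0.7   8. ] F dock [ 0.1 -0.7 -2.3]
y2 t15.74 pos dock mm [-12.    0.9   8.2] F dock [-0.1 -2.4 -2.8]
y3 t16.07 pos dock mm [-12.    1.1   8.3] F dock [-0.9 -5.3 -1.7]
```

View pics/w_stop.png

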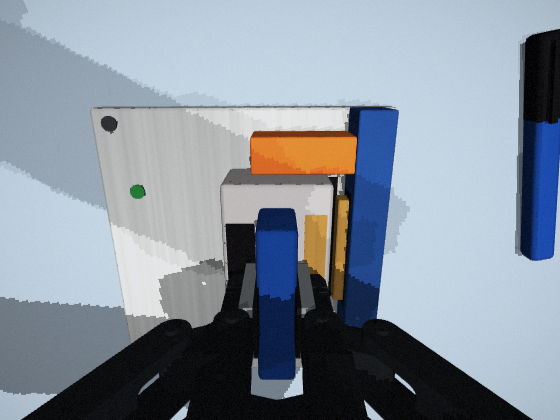

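Stop contact came at y +0.7 mm with about 2.5 N/mm of compliance. Next I'll back off slightly and do the diagonal press.

Run:
```python
from h import *
y=.3
to(-12,y,8,.02);to(-8,y,6,.03);arm.pause(.1);rep("start")
for k in range(1,11):
    s=k*1.6
    to(-8+s,y,6-s,.03);arm.pause(.05);rep("cmd x%.1f z%.1f"%(-8+s,6-s))
    f=np.array(arm.read_ft_force())
    if np.linalg.norm(f)>35:break
shot("wrist","w_press.png");shot("scene","s_press.png")
```

```text
start t16.81 pos dock mm [-7.8  0.7  5.8] F dock [-0.4 -1.9 -3.7]
cmd x-6.4 z4.4 t17.11 pos dock mm [-6.6  0.6  4.8] F dock [-1.7 -1.2  2.5]
cmd x-4.8 z2.8 t17.41 pos dock mm [-5.2  0.6  3. ] F dock [-4.4 -0.1  4.9]
cmd x-3.2 z1.2 t17.71 pos dock mm [-4.6  0.6  1. ] F dock [-5.6 -0.5  5.4]
cmd x-1.6 z-0.4 t18.01 pos dock mm [-3.9  0.5  0.2] F dock [-9.6 -0.6 10.5]
cmd x0.0 z-2.0 t18.31 pos dock mm [-3.6  0.4  0.3] F dock [-13.2   1.5  21.1]
cmd x1.6 z-3.6 t18.61 pos dock mm [-3.2  0.3  0.3] F dock [-19.1   2.9  31.2]
```

View pics/w_press.png

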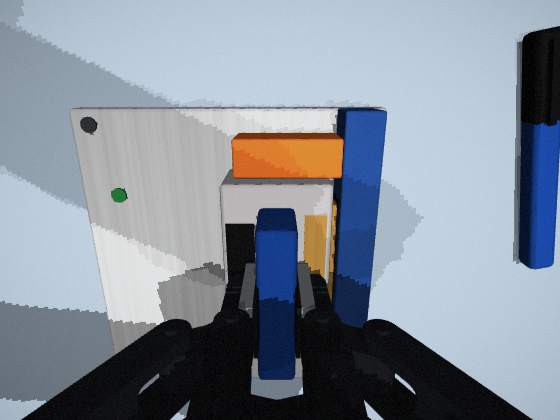

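Down is seated: z has stopped at +0.3. But x has stalled at -3.2 because the extra down force adds friction. I'll ease z off and keep pushing x.

```bash
python3 - <<'E'
from h import *
y=.3
to(1.6,y,-.6,.03);arm.pause(.1);rep("ease z")
for x in (3,4,5,6):
    to(x,y,-.6,.02);arm.pause(.1);rep("cmd x%g"%x)
    f=np.array(arm.read_ft_force())
    if f@EX<-28:break
shot("wrist","w_press2.png");shot("scene","s_press2.png")
E
python3 -c "
import cv2,numpy as np
a=cv2.imread('pics/w_press2.png')[90:300,200:400];s=cv2.imread('pics/s_press2.png')[120:220,140:240]
cv2.imwrite('pics/p2.png',np.hstack([cv2.resize(a,(400,420)),cv2.resize(s,(400,420))]))"
```

```text
ease z t19.06 pos dock mm [-1.7  0.5  0.3] F dock [-11.3  -0.3  13.9]
cmd x3 t19.41 pos dock mm [-0.9  0.4  0.3] F dock [-12.9   1.   15. ]
cmd x4 t19.76 pos dock mm [-0.4  0.4  0.3] F dock [-12.7   1.1  16.3]
cmd x5 t20.11 pos dock mm [0.3 0.4 0.4] F dock [-14.1   0.7  16.3]
cmd x6 t20.46 pos dock mm [1.  0.4 0.4] F dock [-15.5   1.3  18.2]
```

View pics/p2.png

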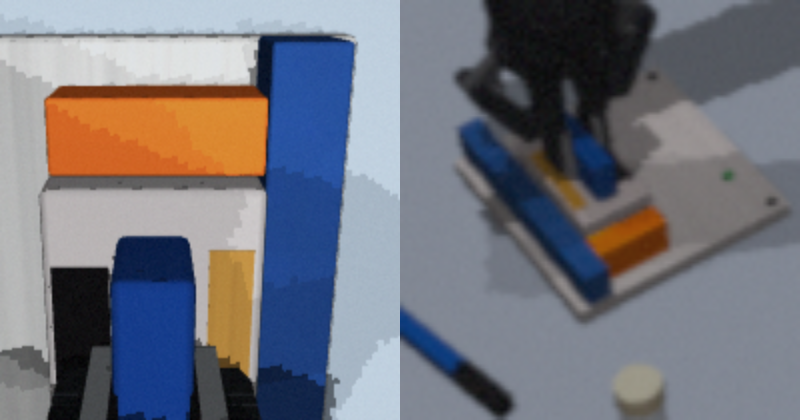

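The box's +x edge is now nearly level with the fence face, and x is still creeping in. I'll push until it stops.

```bash
python3 - <<'E'
from h import *
y=.3
for x in (7,8,9,10):
    to(x,y,-.8,.02);arm.pause(.15);rep("cmd x%g"%x)
    f=np.array(arm.read_ft_force())
    if f@EX<-30:break
R=Ro.from_quat(arm.read_eef_rot());print("tool err deg",np.degrees((R*Ro.from_quat(QD).inv()).as_rotvec()).round(2),arm.read_opening())
shot("wrist","w_press3.png");shot("scene","s_press3.png")
E
python3 -c "
import cv2,numpy as np
a=cv2.imread('pics/w_press3.png')[90:300,200:400];s=cv2.imread('pics/s_press3.png')[120:220,140:240]
cv2.imwrite('pics/p3.png',np.hstack([cv2.resize(a,(400,420)),cv2.resize(s,(400,420))]))"
```

```text
cmd x7 t20.96 pos dock mm [1.2 0.4 0.4] F dock [-17.    1.3  20.5]
cmd x8 t21.36 pos dock mm [2.  0.4 0.4] F dock [-16.7   0.6  20.7]
cmd x9 t21.76 pos dock mm [2.3 0.3 0.5] F dock [-18.1   1.5  21.7]
cmd x10 t22.16 pos dock mm [2.5 0.3 0.5] F dock [-20.4   2.5  24. ]
tool err deg [ 0.48  1.03 -0.03] 0.1658332046578179
```

View pics/p3.png

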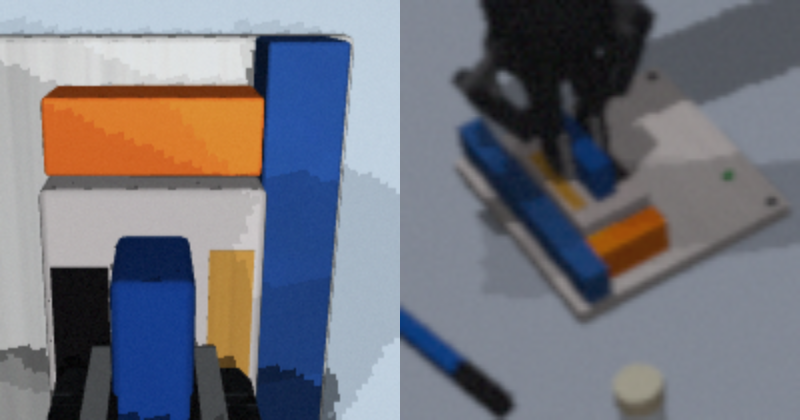

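TCP x has settled at +2.5. About 1.8 mm of that is the tool's 1° pitch, so the contacts should be near +0.7, which is on the fence. I'll check by casting the edges.

Run:
```python
from h import *
c=cam("wrist");im=cv2.imread("pics/w_press3.png")
cv2.imwrite("pics/z3.png",cv2.resize(im[165:265,290:350],None,fx=8,fy=6,interpolation=cv2.INTER_CUBIC)[:600])
D=HOME-20e-3*EX-10e-3*EY; 
def dk(X): p=X-np.array([D[0],D[1],0]); return 1e3*(p@EX),1e3*(p@EY)
m=mask(im,*BLUE);m[:,:318]=0
o=mask(im,*ORANGE)
hsv=cv2.cvtColor(im,cv2.COLOR_BGR2HSV)
for r in (190,196,202,208,214,220,226,232):
    bl=np.where(m[r])[0]
    br=np.where(mask(im,*BRASS)[r])[0]
    print(r,"fence left px",bl.min(),"x dock@36:",dk(cast(c,(bl.min()-.5,r),.036))[0].round(1),"right",bl.max(),dk(cast(c,(bl.max()+.5,r),.036))[0].round(1), "brass",(br.min(),br.max(), dk(cast(c,(br.max()+.5,r),.046))[0].round(1)) if len(br) else None, "V",hsv[r,318:332,2])
```

```text
190 fence left px 333 x dock@36: [46.5] right 548 [144.3] brass None V [182 183 184 185 183 185 185 185 185 184 183 186 189 177]
196 fence left px 333 x dock@36: [46.6] right 548 [145.] brass None V [182 183 183 185 184 186 186 185 188 205 199 201 187 178]
202 fence left px 333 x dock@36: [46.8] right 548 [145.7] brass None V [181 183 184 184 183 201 202 201 203 202 200 194 181 170]
208 fence left px 332 x dock@36: [46.4] right 548 [146.4] brass None V [184 186 203 206 205 202 202 204 205 206 205 189 181 170]
214 fence left px 332 x dock@36: [46.6] right 547 [146.7] brass None V [198 200 197 201 202 199 198 198 196 202 202 188 172 147]
220 fence left px 332 x dock@36: [46.7] right 547 [147.4] brass (np.int64(304), np.int64(326), array([43.1])) V [186 195 176 174 176 194 195 197 197 204 198 183 170 117]
226 fence left px 331 x dock@36: [46.4] right 547 [148.2] brass (np.int64(304), np.int64(326), array([43.2])) V [174 175 175 175 175 177 196 194 195 205 195 180 170 107]
232 fence left px 331 x dock@36: [46.6] right 547 [148.9] brass (np.int64(304), np.int64(326), array([43.3])) V [176 174 176 176 174 177 175 195 199 204 191 174 160 106]
```

View pics/z3.png

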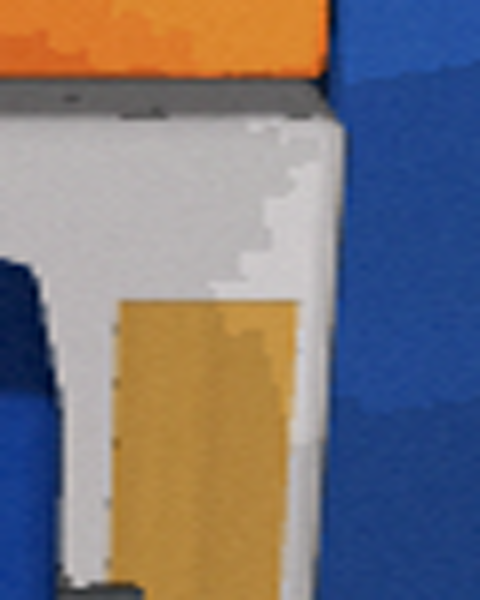

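No gap shows at the fence, but the tool pitches about 1° under load, so the logger's foot lags. I'll command a counter-pitch so the foot presses in and the box stands square.

Run:
```python
from h import *
def to2(dx,dy,dz,k,v=.02):
    q=(Ro.from_rotvec(np.radians(np.array([-.48,-1.1,0])*k))*Ro.from_quat(QD)).as_quat()
    arm.line_to(HOME+EX*dx/1e3+EY*dy/1e3+np.array([0,0,dz/1e3]),v,ori=q)
def err():
    R=Ro.from_quat(arm.read_eef_rot());print("   err deg",np.degrees((R*Ro.from_quat(QD).inv()).as_rotvec()).round(2),"Trq",np.round(arm.read_wrist_torque(),2))
for x,z,k in((10,-.8,.5),(10,-.8,1),(10.5,-.8,1.5),(11,-1,1.8)):
    to2(x,.3,z,k);arm.pause(.15);rep("x%g k%g"%(x,k));err()
arm.pause(.3);rep("settle");err()
shot("wrist","w4.png");shot("scene","s4.png");shot("top","t4.png")
a=cv2.imread('pics/w4.png')[165:265,290:350];b=cv2.imread('pics/s4.png')[120:220,140:240]
cv2.imwrite("pics/p4.png",np.hstack([cv2.resize(a,(360,600)),cv2.resize(b,(430,600))]))
```

```text
x10 k0.5 t22.66 pos dock mm [1.7 0.4 0.3] F dock [-20.4   1.7  25.3]
   err deg [ 0.29  0.58 -0.03] Trq [1.29 4.69 0.14]
x10 k1 t23.06 pos dock mm [1.  0.5 0.2] F dock [-21.1   1.2  25.1]
   err deg [ 0.11  0.12 -0.03] Trq [1.49 4.94 0.16]
x10.5 k1.5 t23.46 pos dock mm [0.5 0.6 0.1] F dock [-24.2   1.6  27.3]
   err deg [-0.06 -0.28 -0.03] Trq [1.6  5.51 0.15]
x11 k1.8 t23.86 pos dock mm [0.3 0.6 0.1] F dock [-26.6   2.   31.3]
   err deg [-0.14 -0.51 -0.03] Trq [1.85 6.03 0.1 ]
settle t24.16 pos dock mm [0.2 0.6 0.1] F dock [-25.3   1.7  30.4]
   err deg [-0.14 -0.5  -0.03] Trq [1.88 6.06 0.13]
```

View pics/p4.png

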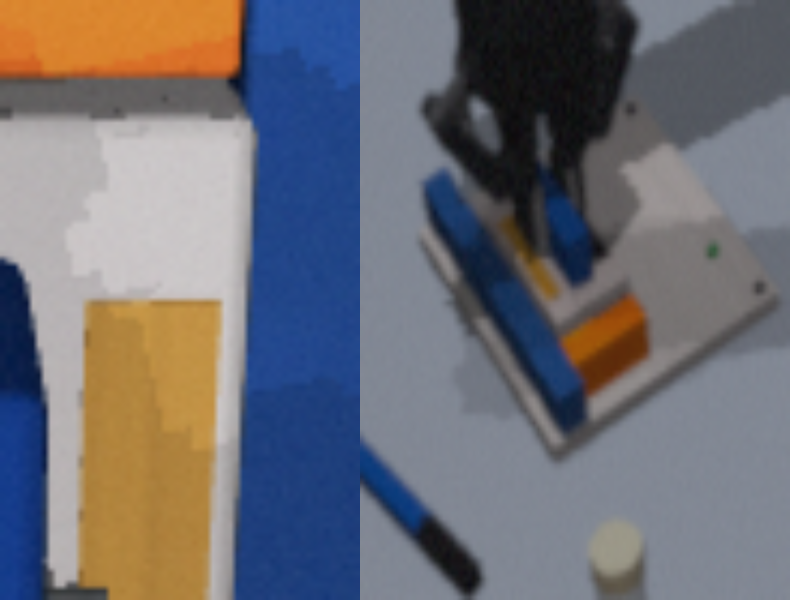

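The foot moved only 0.35 mm more for 5 N of extra push, so it's at the hard stop. It's square to within 0.5° and still. I'll check the bystanders and hand in.

Run:
```python
from h import *
from station import ticket
a=cv2.imread("pics/top0.png");b=cv2.imread("pics/t4.png")
print("diff pen",cv2.absdiff(a,b)[145:172,385:450].max(),"vialA",np.percentile(cv2.absdiff(a,b)[140:180,325:352],95),"vialB",np.percentile(cv2.absdiff(a,b)[270:300,315:345],95))
rep("final");print(np.abs(arm.read_dq()).max())
ticket.finish_job()
rep("after")
```

```text
diff pen 12 vialA 8.0 vialB 16.0
final t24.31 pos dock mm [0.2 0.6 0.1] F dock [-25.3   2.3  30.8]
0.001501699048470305
the job is handed in; nothing more can be done
the job is handed in; nothing more can be done
```

I placed the logger nearest the robot in the dock and handed the job in at about 24 s, with the fingers still holding it pressed home. The hand-in gave no verdict.

**What I did:** I gripped the logger by its rib at 100 N and carried it over the vials. I found the stop block by light touch, then pressed diagonally down onto the plate and in against the fence.

**Corrections along the way:**
- **Stalled push:** The first diagonal push stuck about 3 mm short of the fence because the down force added friction. I eased the down force and kept pushing in.
- **Tool pitch:** The tool pitched about 1° under load, so I commanded a counter-pitch to press the foot of the logger in.

**Last checks:**
- **Force and position:** The wrist read about 25 N toward the fence and 31 N down, with the arm still. The tool was within 0.6 mm of the estimated home pose and within about 0.5° of square.
- **Stop and fence:** Stop contact was found at about y +0.7 mm, and the end was left touching the stop or within about 0.5 mm of it. No gap to the fence showed in the wrist picture.
- **Bystanders:** The vials and pen showed no visible change in the top view.

**Not confirmed:** I couldn't read the plate and contact bar travel directly. I judged both fully pressed from the hard stops in z and x. My fence and plate measurements of the home place differed by about 1.3 mm.

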